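# Set out the coffee board from the twist-lock tower

## Task

Get the coffee things ready on the wooden board: turn the top canister of the twist-lock tower anticlockwise just to its stop, without dragging the tower round with it, lift it off and stand it upright on the board; stand the toppled coffee jar upright on the board too, each set down gently. The lower part of the tower stays where it is on the counter, never lifted, and the other kitchen things are left alone.

Things in the scene. Friction and masses are not known exactly. Their poses are not given: they have to be found in the camera images.
- canister: Top canister of the twist-lock tower: white plastic, green lid, round, smooth, about 0.3 kg. Origin at the centre of its underside, z up through the lid. Grey plug 48 mm across from 0 to 16 mm height (hidden in the tower's mouth at the start) with a lug on either side out to 33 mm radius; body 64 mm across from 16 to 106 mm. Taken off, it stands on its flat plug.
- canister_grip (a point): Point on the canister's axis 78 mm above its origin, a good height to grip. At the start pulling up here lifts the whole tower after 2 mm of play. Turned anticlockwise seen from above (under 0.1 N m) the canister meets a hard stop after 25 to 85 degrees: how far differs each time and cannot be seen or read from poses, only felt.
- tower_mouth (a point): Centre of the tower's mouth, on its axis at 80 mm height, inside the canister's foot at the start. A collar here catches the canister's lugs. They are free in about the last 12 degrees before the stop; backing off some 5 degrees from the stop takes the side load off, then the canister lifts straight out (16 mm deep, 2 mm side clearance).
- tower: Lower part of the twist-lock tower: white round container with two green bands, 92 mm across (foot 110 mm), 80 mm high, about 1.8 kg, loose on the counter on rubber feet. Origin at the centre of its underside, z up; x towards the red dot on its rim. Its yaw says nothing about the lock. Turned on against the lock's stop (0.15 to 0.4 N m) it slips round on the counter, which must not happen.
- jar: Toppled coffee jar: square amber glass, paper label, round black cap, about 0.35 kg, 114 mm long. Origin on its axis midway (57 mm from either end); z runs from base to cap, x and y square to the flat sides. Square part 56 x 56 mm, from 57 mm below to 31 mm above the origin; cap 48 mm across, last 20 mm. It lies on a flat side at the start.
- board: Flat wooden serving board without a rim, fixed, 170 mm (its x) by 240 mm (its y), 12 mm thick. Origin at the centre of its underside, on the counter.
- crock: Bystander: chrome utensil crock 110 mm diameter, 150 mm high, with a wooden spoon and a grey plastic scraper sticking up out of it to about 255 mm. Origin at the centre of its underside.
- sugar_bowl: Bystander: white ceramic sugar bowl with its lid on, 100 mm diameter, 95 mm high, two small handles. Origin at the centre of its underside.
- tongs: Bystander: steel kitchen tongs lying flat, 200 mm long, 12 mm high. Origin under the middle; y along the length.
- tower_dot (a point): Red dot 10 mm across on the flat rim of the tower, 41 mm from its axis along the tower's x, at 80 mm height. It must not shift by more than about 14 mm: it shows whether the tower is being dragged round or along.
Things that resemble listed ones, but are neither listed nor needed, are in the scene too. What is shaped like the canister but blue or yellow is not meant. Of the things that look like the jar, the smaller one is meant.

How it is judged:
By the outcome, as a careful person would: the job done as asked, in the order asked, and still so for the second after the job is handed in, with the robot touching nothing.
It also fails if it takes over 72 s, if anything falls off the work surface, if the arm or the gripper's body presses on something with over 40 N, if the wrist force passes 120 N, or if a joint passes its speed limit or range.

## Robot

A 6-joint arm with a two-finger parallel gripper is mounted at the origin on the work surface. World frame = base frame: x ahead of the robot, y to its left, z up, the work surface at z = 0. Lengths are in m, angles in rad, forces in N, time in s.
With the tool pointing down it reaches from about 0.275 to 0.875 m from the base axis. Payload 12.5 kg.
Tool frame: the origin (TCP) lies on the centre line of the jaws, within the pads' length; the fingertips stand r.finger_overhang ahead of it and the grasp point (between the pads) lies 3 mm ahead of it (r.finger_overhang is the distance from the TCP to the fingertips, in m); z points along the fingers, y is the line along which they close (so a half turn about z gives the same grasp; the last joint's range is limited). The gripper opens to 85 mm and grips with 20 to 120 N. Pads are 22 mm wide; open, the fingers measure 114 mm over their backs; the gripper's body (76 mm by 85 mm) begins 54 mm behind the grasp point. The pads swing forward as they close: fully open they stand 13 mm farther back than shut.
Start: joints at [1.111, 0.351, 1.652, -0, 1.139, -0.085], TCP at [0.201, 0.512, 0.253] pointing down, gripper open.
Joint ranges: [-2.75, 2.75], [-0.79, 2.1], [0.01, 2.65], [-1.57, 4.71], [0.07, 3.14], [-2.87, 2.87]. Speed limits (rad/s): [2.22, 2.22, 2.79, 3.14, 3.14, 3.14].

## Interface

Orientations are given as a unit quaternion [x, y, z, w].
In Python, from cell import r, optics gives the robot as it stands. The module is installed in compiled form; this text tells all that it offers. Calls block until the motion is done:
- r.move_to(position, orientation): joint-space move of the TCP to a pose.
- r.move_linear(position, rot=None, vel=0.15): straight line of the TCP; rot=None keeps the orientation; vel is the mean speed in m/s.
- r.set_joints(angles): joint-space move.
- r.set_gripper(opening, squeeze=None): opening from 0.0 (shut) to 1.0 (fully open); squeeze is the grip in N (None keeps the last); returns when the fingers have stopped.
- r.sleep(seconds).
- r.inverse_kinematics(position, orientation): joint angles nearest the present ones, or None.
- optics.get_image(name): name is "scene" or "side" or "wrist"; returns a dict with "pixels" (384x512x3 uint8, red, green, blue), "depth" (384x512 float32, m along the optical axis (not along the pixel's ray), 0 where there is no reading), "fx", "fy", "cx", "cy" (pixels), "camera_from_world" (4x4, takes a point from world to camera coordinates); the wrist camera has in their place "mount" (4x4, takes a point from camera to tool coordinates, whose origin is the TCP and whose axes are the flange's). Camera axes: x right, y down, z forward; pixel columns grow to the right and rows downward; lengths in m; the calibration is good to about 2 mm. The wrist camera is an equidistant fisheye: a pixel r from the principal point sees the ray r / f radians off the axis. A picture is of the moment at which its call begins: read the wrist's pose just before it.
A pose or a line that the arm cannot do raises r.PlanningError and nothing moves.
- r.hand_in(): hands the job in; it is judged then, once.
Readings, each from a call of its own:
- r.current_t(): time.
- r.current_q(): joint angles.
- r.current_qvel(): joint speeds.
- r.current_effort(): joint torques, N m.
- r.current_tool_pos(): TCP position.
- r.current_ee_rot(): TCP orientation.
- r.current_contact_force(): force on the tool from outside, world axes, zero at the start.
- r.current_torque(): the same for the moment, N m.
- r.current_opening(): opening from 0.0 (shut) to 1.0 (fully open).
- r.current_finger_force(): force on a finger pad.
Only numpy, scipy, OpenCV 4.12 (cv2) and the standard library are available. Lean on these libraries where they do the work, as an engineer would, in place of code of your own. Each camera call takes 0.05 s, during which the arm holds its last target. There are 200 camera calls.

## Working session

There is one attempt and no reset: what is moved stays moved. The work goes in short steps, each a Python script; the robot and the scene stay as the last script left them, time stands still between calls to the robot, and variables do not carry over. Pictures are saved under pics/ and viewed, at most 10 in all, crops included, and the job is handed in when it is done.

```bash
mkdir -p pics
python3 - <<'E'
from cell import r, optics
import numpy as np, cv2
ims={}
for n in ("scene","side","wrist"):
    d=optics.get_image(n); np.save(f"pics/{n}0.npy",d,allow_pickle=True)
    cv2.imwrite(f"pics/{n}0.png",d["pixels"][:,:,::-1])
    print(n,d["fx"],d["cx"],d["cy"]); 
    if "camera_from_world" in d: print(np.linalg.inv(d["camera_from_world"]).round(3))
    else: print(d["mount"])
a=np.vstack([cv2.imread("pics/scene0.png")]);
print(r.finger_overhang,r.current_t(),r.current_ee_rot(),r.current_tool_pos(),r.current_contact_force())
E
```

```text
scene 427.58747139989504 252.39559938366833 190.6461933994609
[[ 0.059  0.827 -0.56   1.227]
 [ 0.998 -0.055  0.025 -0.114]
 [-0.01  -0.56  -0.828  1.134]
 [ 0.     0.     0.     1.   ]]
side 425.53303962739506 253.94175390376154 189.17526150176542
[[ 0.992 -0.088  0.091  0.423]
 [-0.127 -0.69   0.713 -1.061]
 [ 0.    -0.718 -0.696  1.092]
 [ 0.     0.     0.     1.   ]]
wrist 297.3186396354542 257.6104324209328 190.07671348835382
[[-8.81416371e-04 -9.51899978e-01 -3.06407662e-01  7.83004104e-02]
 [ 9.99999598e-01 -7.88918487e-04 -4.25722142e-04 -1.98545233e-03]
 [ 1.63514228e-04 -3.06407915e-01  9.51900291e-01 -1.21806462e-01]
 [ 0.00000000e+00  0.00000000e+00  0.00000000e+00  1.00000000e+00]]
0.022 0.15 [ 1.86305764e-01  9.82491708e-01 -4.37341527e-04 -1.25388583e-04] [0.20121765 0.51161321 0.25286237] [0.17943628 0.16369236 0.15560656]
```

View pics/scene0.png

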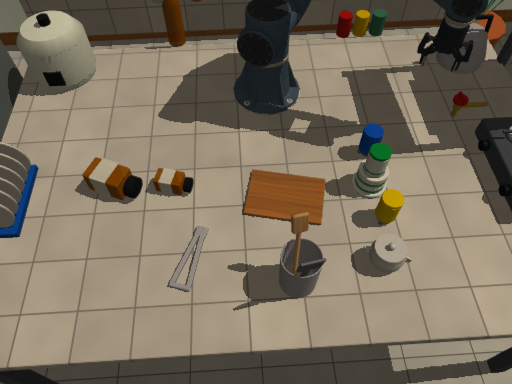

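View pics/side0.png

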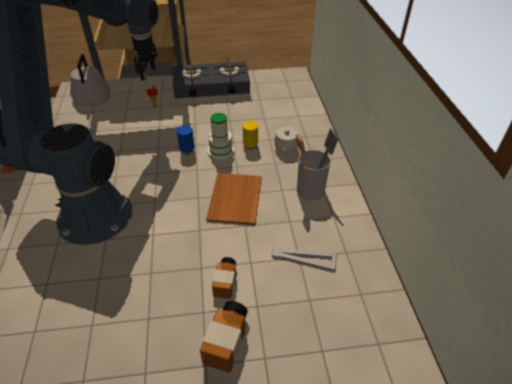

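The scene view shows the small jar at about (172,182), with its cap to the right at (188,184). The board is at (285,197), the green-lidded canister at (380,152) on the tower at (372,182), the blue decoy at (371,138) and the yellow one at (389,205). In the side view the jar is at (224,280), the board at (235,198) and the lid at (219,118).

```bash
cat > h.py <<'E'
import numpy as np, cv2
from cell import r, optics
from scipy.spatial.transform import Rotation as R
def cast(d,uv,z):
    T=np.linalg.inv(d["camera_from_world"]); uv=np.atleast_2d(uv).astype(float)
    D=np.c_[(uv[:,0]-d["cx"])/d["fx"],(uv[:,1]-d["cy"])/d["fy"],np.ones(len(uv))]@T[:3,:3].T
    return T[:3,3]+D*((z-T[2,3])/D[:,2])[:,None]
def cloud(d,m):
    v,u=np.nonzero(m&(d["depth"]>0)); z=d["depth"][v,u]; T=np.linalg.inv(d["camera_from_world"])
    return np.c_[(u-d["cx"])*z/d["fx"],(v-d["cy"])*z/d["fy"],z]@T[:3,:3].T+T[:3,3]
def mask(d,lo,hi,box):
    h=cv2.cvtColor(d["pixels"],cv2.COLOR_RGB2HSV); m=cv2.inRange(h,np.array(lo),np.array(hi))>0
    b=np.zeros_like(m); b[box[1]:box[3],box[0]:box[2]]=1
    return m&b
def down(yaw): # tool z down, tool y axis at world angle yaw
    y=np.array([np.cos(yaw),np.sin(yaw),0]); z=np.array([0,0,-1.]); return R.from_matrix(np.c_[np.cross(y,z),y,z]).as_quat()
E
python3 - <<'E'
from h import *
bx={"scene":dict(green=(355,135,400,172),board=(235,165,335,228),jar=(150,160,198,202),blue=(350,115,390,160),yel=(370,185,410,228),dot=(345,155,400,200)),
    "side":dict(green=(205,105,235,130),board=(200,165,270,230),jar=(208,255,240,300),blue=(172,120,200,158),yel=(238,115,265,155),dot=(200,125,240,162))}
col=dict(green=((55,120,60),(85,255,255)),board=((3,110,50),(18,255,255)),jar=((3,150,40),(20,255,255)),blue=((105,130,40),(130,255,255)),yel=((20,150,60),(35,255,255)),dot=((0,140,90),(4,255,255)))
for n in bx:
    d=np.load(f"pics/{n}0.npy",allow_pickle=True).item()
    for k in col:
        m=mask(d,*col[k],bx[n][k])
        lab,L,st,ce=cv2.connectedComponentsWithStats(m.astype(np.uint8))
        if lab<2: print(n,k,"none"); continue
        P=cloud(d,m); top=np.percentile(P[:,2],95)
        i=1+st[1:,4].argmax(); b=L==i
        (u,v),s,a=rc=cv2.minAreaRect(np.argwhere(b)[:,::-1].astype(np.float32))
        print(n,k,m.sum(),st[i],"top",top.round(3),P.min(0).round(3),P.max(0).round(3))
        if k=="green":
            t=P[P[:,2]>top-.006]; print("  lid",(t.min(0)+t.max(0))/2,t.max(0)-t.min(0),t.mean(0), t[:,2].mean())
        if k in("blue","yel"):
            t=P[P[:,2]>top-.005]; print("  c",(t.min(0)+t.max(0))/2)
        if k=="board":
            q=cast(d,np.argwhere(b)[:,::-1],.012)[:,:2].astype(np.float32); rr=cv2.minAreaRect(q); print("  ",rr,cv2.boxPoints(rr).round(3).tolist())
        if k=="dot": print("  ",cast(d,ce[i],.08))
    x0,y0,x1,y1=bx[n]["jar"]
    m=np.zeros(d["depth"].shape,bool); m[y0:y1,x0:x1]=1
    P=cloud(d,m); print(n,"jar heights",np.percentile(P[:,2],[5,50,90,99]).round(3))
    t=P[(P[:,2]>.046)]; rr=cv2.minAreaRect(t[:,:2].astype(np.float32)); print("  top",rr,cv2.boxPoints(rr).round(3).tolist(),len(t),t[:,2].mean())
    h=cv2.resize(d["pixels"][y0-20:y1+20,x0-20:x1+20,::-1],None,fx=4,fy=4); g=bx[n]["green"]
    g=cv2.resize(d["pixels"][g[1]-20:g[3]+60,g[0]-30:g[2]+30,::-1],None,fx=4,fy=4)
    cv2.imwrite(f"pics/crop_{n}.png",np.hstack([np.pad(x,((0,500-x.shape[0]),(0,0),(0,0))) for x in (h,g)]) )
E
```

```text
scene green 292 [370 143  22  18 292] top 0.172 [0.428 0.263 0.162] [0.492 0.324 0.174]
  lid [0.46002052 0.29331372 0.16986744] [0.0607904  0.06050882 0.00784252] [0.46054605 0.29353264 0.16915963] 0.1691596318497961
scene board 3629 [ 243  170   82   58 3629] top 0.233 [ 0.384 -0.114 -0.005] [0.726 0.153 0.26 ]
   ((0.505129337310791, 0.018094196915626526), (0.2398635596036911, 0.1950252652168274), 76.81713104248047) [[0.382999986410141, -0.07599999755620956], [0.5730000138282776, -0.12099999934434891], [0.6269999742507935, 0.11299999803304672], [0.43799999356269836, 0.15700000524520874]]
scene jar 359 [171 171  15  24 255] top 0.058 [ 0.391 -0.389  0.002] [ 0.466 -0.292  0.061]
scene blue 477 [359 123  25  32 477] top 0.108 [0.291 0.285 0.009] [0.358 0.348 0.115]
  c [0.32402646 0.31761617 0.10878699]
scene yel 691 [375 189  29  34 691] top 0.108 [0.552 0.284 0.004] [0.615 0.347 0.111]
  c [0.58372314 0.31702182 0.10688168]
scene dot none
scene jar heights [-0.004  0.001  0.055  0.059]
  top ((0.4294663071632385, -0.3276083767414093), (0.11455690860748291, 0.06183059513568878), 73
[... 835 characters left out ...]
82  19  16 258] top 0.057 [ 0.393 -0.391  0.006] [ 0.461 -0.286  0.061]
side blue 348 [177 125  17  28 348] top 0.106 [ 0.297  0.282 -0.005] [0.351 0.503 0.109]
  c [0.32416522 0.31347073 0.10478237]
side yel 345 [243 121  15  27 345] top 0.106 [ 0.554  0.278 -0.004] [0.622 0.495 0.11 ]
  c [0.58343478 0.31369999 0.10538983]
side dot none
side jar heights [-0.005  0.024  0.055  0.058]
  top ((0.42778530716896057, -0.3283371031284332), (0.11747100949287415, 0.05817386507987976), 75.329833984375) [[0.38499999046325684, -0.3779999911785126], [0.4410000145435333, -0.3930000066757202], [0.47099998593330383, -0.27900001406669617], [0.41499999165534973, -0.2639999985694885]] 564 0.05347329033578426
```

Run:
```python
from h import *
d=np.load("pics/scene0.npy",allow_pickle=True).item()
for n,b in (("crock",(270,225,335,300)),):
    m=np.zeros((384,512),bool); m[b[1]:b[3],b[0]:b[2]]=1; P=cloud(d,m)
    for lo,hi in((.03,.13),(.13,.16),(.16,.30)):
        t=P[(P[:,2]>lo)&(P[:,2]<hi)]; print(n,lo,len(t),t.min(0).round(3),t.max(0).round(3))
p=[.460,.292]
for y in range(-180,180,15):
    q=r.inverse_kinematics([*p,.145],down(np.radians(y))); print(y,None if q is None else np.round(q,2).tolist())
# jar placing poses
def horiz(az,tilt): # tool z along az, pointing down by tilt; y horizontal
    a=np.array([np.cos(az),np.sin(az),0]); z=a*np.cos(tilt)-np.array([0,0,np.sin(tilt)])
    y=np.array([-np.sin(az),np.cos(az),0]); return [R.from_matrix(np.c_[np.cross(s*y,z),s*y,z]).as_quat() for s in(1,-1)]
for tilt in(0,15,25):
  for az in range(-90,91,30):
    qs=[r.inverse_kinematics([.455,-.03,.09],o) for o in horiz(np.radians(az),np.radians(tilt))]
    print(tilt,az,[None if q is None else np.round(q,2).tolist() for q in qs])
```

```text
crock 0.03 1164 [ 0.717 -0.027  0.03 ] [0.826 0.079 0.13 ]
crock 0.13 428 [ 0.716 -0.027  0.13 ] [0.826 0.082 0.159]
crock 0.16 416 [0.716 0.002 0.16 ] [0.836 0.066 0.252]
-180 [0.48, 0.48, 1.76, -0.0, 0.9, -2.66]
-165 None
-150 None
-135 [0.48, 0.48, 1.76, -0.0, 0.9, 2.84]
-120 [0.48, 0.48, 1.76, -0.0, 0.9, 2.57]
-105 [0.48, 0.48, 1.76, -0.0, 0.9, 2.31]
-90 [0.48, 0.48, 1.76, -0.0, 0.9, 2.05]
-75 [0.48, 0.48, 1.76, -0.0, 0.9, 1.79]
-60 [0.48, 0.48, 1.76, -0.0, 0.9, 1.53]
-45 [0.48, 0.48, 1.76, -0.0, 0.9, 1.27]
-30 [0.48, 0.48, 1.76, -0.0, 0.9, 1.0]
-15 [0.48, 0.48, 1.76, -0.0, 0.9, 0.74]
0 [0.48, 0.48, 1.76, -0.0, 0.9, 0.48]
15 [0.48, 0.48, 1.76, -0.0, 0.9, 0.22]
30 [0.48, 0.48, 1.76, -0.0, 0.9, -0.04]
45 [0.48, 0.48, 1.76, -0.0, 0.9, -0.31]
60 [0.48, 0.48, 1.76, -0.0, 0.9, -0.57]
75 [0.48, 0.48, 1.76, -0.0, 0.9, -0.83]
90 [0.48, 0.48, 1.76, -0.0, 0.9, -1.09]
105 [0.48, 0.48, 1.76, -0.0, 0.9, -1.35]
120 [0.48, 0.48, 1.76, -0.0, 0.9, -1.61]
135 [0.48, 0.48, 1.76, -0.0, 0.9, -1.88]
150 [0.48, 0.48, 1.76, -0.0, 0.9, -2.14]
165 [0.48, 0.48, 1.76, -0.0, 0.9, -2.4]
0 -90 [[0.34, 1.0, 1.84
[... 1042 characters left out ...]
.82, 2.11, 1.33, 1.35, -1.36]]
15 90 [[-0.62, 0.89, 1.82, 0.91, 1.57, 1.92], [-0.62, 0.89, 1.82, 0.91, 1.57, -1.22]]
25 -90 [[0.3, 0.78, 1.93, -1.12, 1.3, 1.14], [0.3, 0.78, 1.93, -1.12, 1.3, -2.01]]
25 -60 [[0.31, 0.71, 2.2, 4.61, 1.1, 1.32], [0.31, 0.71, 2.2, 4.61, 1.1, -1.82]]
25 -30 [[0.12, 0.7, 2.44, 3.79, 1.14, 1.57], [0.12, 0.7, 2.44, 3.79, 1.14, -1.57]]
25 0 [[-0.32, 0.73, 2.53, 2.83, 1.25, 1.53], [-0.32, 0.73, 2.53, 2.83, 1.25, -1.61]]
25 30 [[-0.64, 0.7, 2.39, 1.95, 1.11, 1.62], [-0.64, 0.7, 2.39, 1.95, 1.11, -1.52]]
25 60 [[-0.68, 0.72, 2.13, 1.29, 1.2, 1.87], [-0.68, 0.72, 2.13, 1.29, 1.2, -1.27]]
25 90 [[-0.59, 0.8, 1.86, 0.86, 1.43, 1.97], [-0.59, 0.8, 1.86, 0.86, 1.43, -1.17]]
```

```bash
cat >> h.py <<'E'
def wrist(d,pos,rot): # -> camera pose in world
    T=np.eye(4); T[:3,:3]=R.from_quat(rot).as_matrix(); T[:3,3]=pos; return T@d["mount"]
def wcast(d,T,uv,z):
    uv=np.atleast_2d(uv).astype(float)-[d["cx"],d["cy"]]; rr=np.linalg.norm(uv,axis=1); th=rr/d["fx"]
    D=np.c_[uv*(np.sin(th)/np.maximum(rr,1e-9))[:,None],np.cos(th)]@T[:3,:3].T
    return T[:3,3]+D*((z-T[2,3])/D[:,2])[:,None]
def look():
    p,o=r.current_tool_pos(),r.current_ee_rot(); d=optics.get_image("wrist"); return d,wrist(d,p,o)
E
python3 - <<'E'
from h import *
r.move_to([.46,.292,.30],down(np.radians(-45)))
d,T=look(); cv2.imwrite("pics/w1.png",d["pixels"][:,:,::-1]); np.save("pics/w1.npy",dict(d,T=T),allow_pickle=True)
m=mask(d,(55,120,60),(85,255,255),(0,0,512,384)); n,L,st,ce=cv2.connectedComponentsWithStats(m.astype(np.uint8)); i=1+st[1:,4].argmax()
q=wcast(d,T,np.argwhere(L==i)[:,::-1],.170); c,rad=cv2.minEnclosingCircle(q[:,:2].astype(np.float32)); print(st[i],"lid",c,rad,q.mean(0),np.ptp(q,axis=0))
m=mask(d,(0,140,60),(4,255,255),(0,0,512,384))|mask(d,(176,140,60),(180,255,255),(0,0,512,384)); n,L,st,ce=cv2.connectedComponentsWithStats(m.astype(np.uint8))
for i in range(1,n):
    if st[i,4]>10: print("red",st[i],wcast(d,T,ce[i],.08))
print(r.current_t(),r.current_torque(),r.current_contact_force())
E
```

```text
[ 222  150   70   68 3685] lid (0.45958903431892395, 0.29317668080329895) 0.03158704563975334 [0.46005442 0.29356878 0.17      ] [0.06173504 0.06169237 0.        ]
red [ 17 341  20  28 136] [[-0.27186197  0.36826791  0.08      ]]
1.4917 [-0.03204565  0.00242542  0.03006293] [0.57422153 0.61717246 0.71765612]
```

View pics/w1.png

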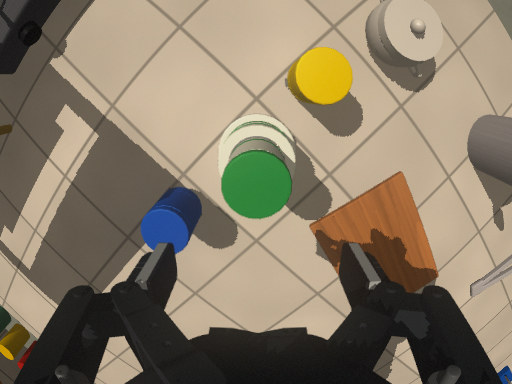

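The wrist view has the green lid at (257,184) on the tower, with blue at (168,220) and yellow at (323,76), both clear of the jaws. The lid centre agrees within 1 mm across views, so I'll grip and turn by feel.

Run:
```python
from h import *
r.move_linear([.4598,.2932,.145],vel=.12)
print("pos",r.current_tool_pos(),r.current_contact_force(),r.current_torque())
f0=np.array(r.current_contact_force())
r.set_gripper(0.0,squeeze=35)
r.sleep(.2); t0=np.array(r.current_torque())
print("grip",r.current_opening(),r.current_finger_force(),np.array(r.current_contact_force())-f0,t0,r.current_t())
q=np.array(r.current_q()); log=[]; base=None
for k in range(1,62):
    q[5]-=np.radians(1.5); r.set_joints(q.tolist())
    tz=np.mean([r.current_torque()[2] for _ in range(3)])-t0[2]; log.append(tz)
    if k>=4:
        base=np.median(log[1:-2]) if k>5 else log[1]
        if abs(tz)>.15 or abs(tz-base)>.06: break
print("k",k,"deg",1.5*k,np.round(log,3).tolist(),r.current_t(),np.array(r.current_contact_force())-f0)
```

```text
pos [0.46010749 0.29336109 0.14563935] [0.62471481 0.82603452 0.3331918 ] [-0.01446195  0.01499509 -0.00773039]
grip 0.7423816031877304 37.494495660066605 [-1.99494227 -1.44722659  5.33316227] [-0.1274044   0.23709333  0.02536832] 3.4583
k 11 deg 16.5 [-0.009, 0.039, 0.075, 0.032, -0.007, -0.006, 0.034, 0.006, 0.062, 0.038, 0.109] 6.2083 [-0.98526379 -0.66690017  2.69889249]
```

```bash
cat >> h.py <<'E'
def tz(n=6):
    s=[]
    for _ in range(n): r.sleep(.02); s.append(r.current_torque()[2])
    return np.mean(s)
E
python3 - <<'E'
from h import *
q=np.array(r.current_q()); log=[tz(10)-.025]
print("now",log)
for k in range(1,40):
    q[5]-=np.radians(2 if k*2+16.5>24 or 1 else 4); r.set_joints(q.tolist()); log.append(tz()-.025)
    if abs(log[-1])>.13 and abs(tz(8)-.025)>.12: break
print("deg",16.5+2*k,np.round(log,3).tolist(),r.current_t(),r.current_contact_force())
E
```

```text
now [np.float64(0.014480601199796973)]
deg 48.5 [0.014, 0.032, 0.032, 0.024, 0.044, 0.033, 0.032, 0.063, 0.043, 0.05, 0.044, 0.044, 0.05, 0.054, 0.045, 0.006, -0.291] 12.1083 [-2.23158773  4.1047758   3.00085373]
```

Run:
```python
from h import *
q=np.array(r.current_q()); q[5]+=np.radians(5.5); r.set_joints(q.tolist())
print("tz",tz()-.025,r.current_contact_force(),r.current_finger_force())
p=np.array(r.current_tool_pos()); f0=np.array(r.current_contact_force())
for dz in (.001,.002,.003,.005,.008,.012,.016,.022):
    r.move_linear((p+[0,0,dz]).tolist(),vel=.02)
    f=np.array(r.current_contact_force())-f0; print(dz,f.round(1),r.current_finger_force().__round__(1))
    if f[2]<-9: print("STOP"); break
print(r.current_t())
```

```text
tz -0.0933360838618604 [-0.31014306  0.42737833  2.78132255] 39.33227553963661
0.001 [ 0.1 -0.8 -5.6] 39.1
0.002 [ 1.2 -0.5 -5.7] 39.1
0.003 [-0.9 -0.7 -5.8] 39.1
0.005 [ 0.2 -0.  -6.1] 39.1
0.008 [-0.  -0.5 -5.5] 39.1
0.012 [ 0.2  0.2 -6.1] 39.1
0.016 [ 0.1 -0.4 -5.6] 39.1
0.022 [ 0.9 -0.9 -5.8] 39.1
14.9083
```

```bash
cat >> h.py <<'E'
def settle(zs,thr=3.0,step=.001):
    """lower in small steps until contact pushes up by thr"""
    p=np.array(r.current_tool_pos()); r.sleep(.1); f0=r.current_contact_force()[2]
    for k in range(1,zs):
        r.move_linear((p-[0,0,k*step]).tolist(),vel=.02); f=r.current_contact_force()[2]-f0
        if f>thr: break
    return k*step,f
E
python3 - <<'E'
from h import *
p=np.array(r.current_tool_pos())
r.move_linear([p[0],p[1],.25],vel=.15)
r.move_linear([.497,.078,.25],vel=.2)
r.move_linear([.497,.078,.105],vel=.12)
r.move_linear([.497,.078,.099],vel=.03)
print("contact",settle(13),r.current_tool_pos(),r.current_contact_force(),r.current_t())
E
```

```text
contact (0.006, np.float64(13.534457708421012)) [0.49694974 0.07801746 0.09373015] [-4.68947435 -0.30723295 10.58984321] 20.1583
```

```bash
cat >> h.py <<'E'
def tool(az,elev): # tool z: horizontal heading az, pointing down by elev (rad; >90deg leans back); y horizontal
    a=np.array([np.cos(az),np.sin(az),0]); z=a*np.cos(elev)-np.array([0,0,np.sin(elev)])
    y=np.array([-np.sin(az),np.cos(az),0]); return [(R.from_matrix(np.c_[np.cross(s*y,z),s*y,z]).as_quat(),z) for s in(1,-1)]
E
python3 - <<'E'
from h import *
r.move_linear((np.array(r.current_tool_pos())+[0,0,.0006]).tolist(),vel=.02)
print(r.current_contact_force()[2])
r.set_gripper(1.0); print(r.current_opening(),r.current_contact_force())
r.move_linear([.497,.078,.22],vel=.12)
for n in("scene","side"):
    d=optics.get_image(n); cv2.imwrite(f"pics/{n}2.png",d["pixels"][:,:,::-1]); np.save(f"pics/{n}2.npy",d,allow_pickle=True)
    P=cloud(d,mask(d,(55,120,60),(85,255,255),(150,90,410,240))); t=P[(P[:,2]>.10)&(P[:,2]<.135)]; print(n,"lid",(t.min(0)+t.max(0))/2 if len(t) else None,len(t))
a=np.radians(74.5); c=np.array([.4286,-.328])
for s in(0,1):
    o,z=tool(a,np.radians(110))[s]; g=np.r_[c+.008*np.array([np.cos(a),np.sin(a)]),.030]-.003*z
    for h in(.15,0): q=r.inverse_kinematics((g+[0,0,h]).tolist(),o); print(s,h,None if q is None else np.round(q,2))
    o2,z2=tool(a,np.radians(20))[s]
    for h in(.1,0): q=r.inverse_kinematics((np.array([.4696,-.039,.077+h])-.003*z2).tolist(),o2); print(s,h,"place",None if q is None else np.round(q,2))
print(r.current_t(),r.current_q())
a=cv2.imread("pics/scene2.png")[120:230,235:420]; b=cv2.imread("pics/side2.png")[90:230,160:290]
cv2.imwrite("pics/c2.png",np.hstack([cv2.resize(a,(400,400*110//185*1)),cv2.resize(b,(260,237))]) if 400*110//185==237 else cv2.resize(a,(740,440)))
E
```

```text
-3.46124530405354
0.9965754794744772 [ 0.28422815 -0.35328528  0.34402859]
scene lid [0.49935038 0.0770671  0.11333076] 284
side lid [0.49634357 0.07686112 0.11481291] 158
0 0.15 None
0 0 None
0 0.1 place [-0.67  0.62  1.96  1.06  1.47  2.08]
0 0 place [-0.67  0.84  1.93  1.08  1.38  1.92]
1 0.15 [-0.58  0.39  1.83 -0.44  0.86 -0.02]
1 0 [-0.58  0.65  1.89 -0.63  0.59  0.22]
1 0.1 place [-0.67  0.62  1.96  1.06  1.47 -1.06]
1 0 place [-0.67  0.84  1.93  1.08  1.38 -1.23]
22.0667 [6.27425902e-02 3.06282239e-01 1.80763283e+00 8.68683021e-04
 1.02795723e+00 9.89087391e-02]
```

View pics/c2.png

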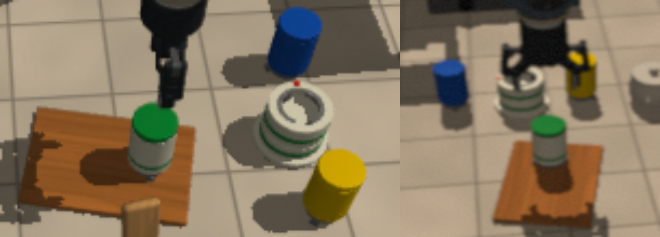

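The crops show the green-lidded canister upright on the board and the tower in its place. Next is the jar.

Run:
```python
from h import *
a=np.radians(74.5); c=np.array([.4286,-.328])
o,z=tool(a,np.radians(110))[1]; g=np.r_[c+.008*np.array([np.cos(a),np.sin(a)]),.030]-.003*z
r.move_to((g+[0,0,.15]).tolist(),o)
r.move_linear((g+[0,0,.06]).tolist(),vel=.15); r.move_linear(g.tolist(),vel=.06)
f0=np.array(r.current_contact_force()); print("down",f0,r.current_tool_pos()-g)
r.set_gripper(0.0,squeeze=60); print("grip",r.current_opening(),r.current_finger_force(),np.array(r.current_contact_force())-f0)
r.move_linear((g+[0,0,.01]).tolist(),vel=.03); print(np.array(r.current_contact_force())-f0)
r.move_linear((g+[0,0,.15]).tolist(),vel=.12)
o2,z2=tool(a,np.radians(20))[1]; e=np.array([.4696,-.039,.077])-.003*z2
r.move_to((e+[0,0,.1]).tolist(),o2)
print(r.current_t(),r.current_contact_force(),r.current_opening(),r.current_finger_force())
for n in("scene","side"):
    d=optics.get_image(n); cv2.imwrite(f"pics/{n}3.png",d["pixels"][:,:,::-1]); np.save(f"pics/{n}3.npy",d,allow_pickle=True)
A=cv2.imread("pics/scene3.png")[120:250,200:350]; b=cv2.imread("pics/side3.png")[110:260,170:290]
cv2.imwrite("pics/c3.png",np.hstack([cv2.resize(A,(450,390)),cv2.resize(b,(312,390))]))
```

```text
down [0.3634329  0.00469531 0.21915872] [ 0.00020035 -0.00012149  0.00033091]
grip 0.6524135861426519 64.2907726764679 [-0.69478732  1.88127423  5.11618486]
[-0.66671014 -0.5378204  -3.48120608]
28.9917 [-1.08019257  0.1130878  -4.04867888] 0.6483235865672776 64.40598249435425
```

View pics/c3.png

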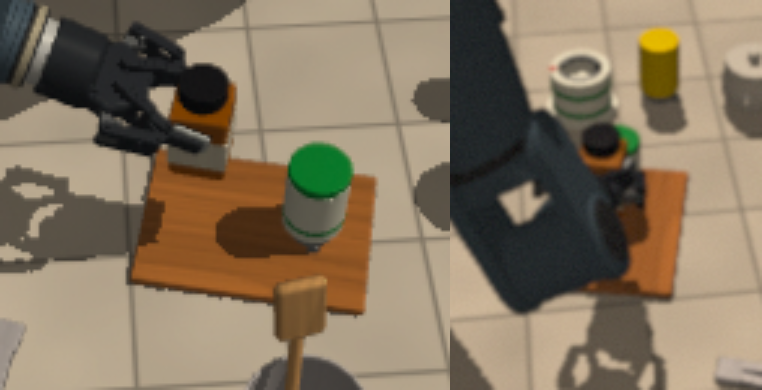

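The jar hangs upright, cap at (203,88), above the robot-side left end of the board, clear of the canister. Lowering it.

Run:
```python
from h import *
a=np.radians(74.5); o2,z2=tool(a,np.radians(20))[1]; e=np.array([.4696,-.039,.077])-.003*z2
r.move_linear((e+[0,0,.02]).tolist(),vel=.1); r.move_linear((e+[0,0,.005]).tolist(),vel=.04)
print("contact",settle(12,2.0,.0007),r.current_tool_pos()-e,r.current_contact_force(),r.current_torque())
r.move_linear((np.array(r.current_tool_pos())+[0,0,.0004]).tolist(),vel=.02)
r.set_gripper(1.0); print(r.current_opening(),r.current_contact_force())
p=np.array(r.current_tool_pos())
r.move_linear((p-.1*z2).tolist(),vel=.1); r.move_linear((p-.12*z2+[0,-.05,.12]).tolist(),vel=.2)
for n in("scene","side"):
    d=optics.get_image(n); cv2.imwrite(f"pics/{n}4.png",d["pixels"][:,:,::-1])
    h=d["pixels"].max(2)<45
    if n=="scene":
        b=np.zeros_like(h); b[130:210,240:290]=1; P=cloud(d,h&b); t=P[(P[:,2]>.118)&(P[:,2]<.135)]; print("cap",np.median(t,0) if len(t) else None,len(t))
    else: np.save("pics/side4.npy",d,allow_pickle=True)
    P=cloud(d,mask(d,(55,120,60),(85,255,255),(150,90,410,240))); t=P[(P[:,2]>.10)&(P[:,2]<.135)]; print(n,"lid",(t.min(0)+t.max(0))/2)
A=cv2.imread("pics/scene4.png")[120:250,230:410]; b=cv2.imread("pics/side4.png")[90:250,170:290]
cv2.imwrite("pics/c4.png",np.hstack([cv2.resize(A,(500,361)),cv2.resize(b,(271,361))]))
print(r.current_t(),r.current_tool_pos())
```

```text
contact (0.0049, np.float64(6.375026107748966)) [-7.07633347e-06  5.28769310e-05  2.93536301e-04] [-1.5586521  -1.23918899  2.43694053] [-0.29023068  0.07853831  0.12333969]
0.9971263099978878 [ 1.21562687  0.18977813 -0.21885429]
cap [ 0.47410445 -0.0378801   0.12489789] 160
scene lid [0.49864409 0.07709768 0.11332197]
side lid [0.49674004 0.07647729 0.11572482]
35.1917 [ 0.43853434 -0.19958299  0.23888737]
```

View pics/c4.png

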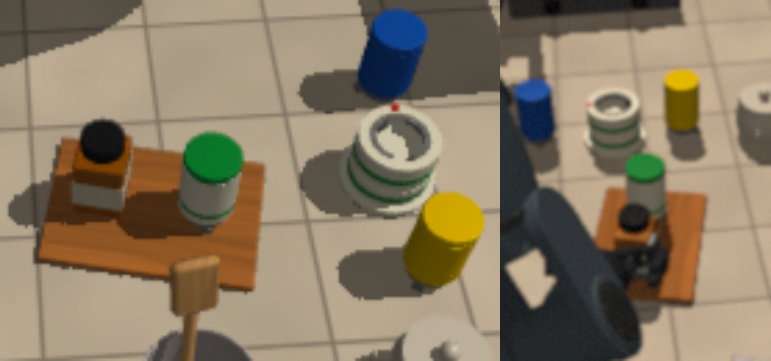

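Jar (cap at (103,140)) and canister (lid at (213,158)) both stand upright on the board. The tower is in place and the arm is clear.

```bash
python3 -c "
from cell import r
print(r.hand_in())"
```

```text
the job is handed in; nothing more can be done
None
```

The job is handed in after about 35 s: the canister, turned to a stop felt at about 48°, and the coffee jar both stand upright on the board, and the last pictures show the tower where it was; I never measured the red dot's shift.

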